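# Close the pantry canisters

### The arm

A 6-joint arm with a two-finger parallel gripper is mounted at the origin on the work surface. World frame = base frame: x ahead of the robot, y to its left, z up, the work surface at z = 0. Lengths are in m, angles in rad, forces in N, time in s.
With the tool pointing down it reaches from about 0.375 to 0.925 m from the base axis. Payload 5.7 kg.
Tool frame: the origin (TCP) lies midway between the tips of the shut fingers; the grasp point (between the pads) lies 19 mm behind it; z points along the fingers, y is the line along which they close (so a half turn about z gives the same grasp; the last joint's range is limited). The gripper opens to 88 mm and grips with 3 to 60 N. Pads are 20 mm wide; open, the fingers measure 115 mm over their backs; the gripper's body (75 mm by 178 mm) begins 61 mm behind the grasp point.
Start: joints at [1.029, 0.359, 1.51, -0, 1.272, -0.115], TCP at [0.248, 0.546, 0.194] pointing down, gripper open.
Joint ranges: [-2.97, 2.97], [-1.01, 2.36], [0.21, 2.38], [-0.96, 4.11], [0.2, 2.71], [-2.98, 2.98]. Speed limits (rad/s): [2.39, 2.39, 3.14, 3.14, 3.14, 3.14].

### API

Orientations are given as a unit quaternion [x, y, z, w].
In Python, from bench import move_ptp, servo_line, goto_joints, move_gripper, sleep, inverse_kinematics, capture, PlanningError, close_job, spot_in, silhouettes, current_clock, current_joint_pos, current_qvel, current_joint_torque, current_position, current_orientation, current_force, current_torque, current_finger_gap, current_grip_force gives the robot as it stands. Calls block until the motion is done:
- move_ptp(position, orientation): joint-space move of the TCP to a pose.
- servo_line(position, orientation=None, rate=0.15, contact_N=None): straight line of the TCP; orientation=None keeps the orientation; rate is the mean speed in m/s. With contact_N (N) it stops when the force on the tool has changed by that much, and returns True; else False.
- goto_joints(angles): joint-space move.
- move_gripper(opening): finger opening in m; the grip force is fixed at half the most; returns when the fingers have stopped.
- sleep(seconds).
- inverse_kinematics(position, orientation): joint angles nearest the present ones, or None.
- capture(name): name is "side" or "top" or "wrist"; returns a dict with "image" (420x560x3 uint8, blue, green, red), "range_z" (420x560 float32, m along the optical axis (not along the pixel's ray), 0 where there is no reading), "intrinsics" (3x3 intrinsics, pixels), "R" (3x3) and "t" (3): a world point X has camera coordinates R X + t. Camera axes: x right, y down, z forward; pixel columns grow to the right and rows downward; lengths in m; the calibration is good to about 2 mm. A picture is of the moment at which its call begins.
A pose or a line that the arm cannot do raises PlanningError and nothing moves.
- close_job(): hands the job in; it is judged then, once.
Trained networks look in the newest picture that a camera, given by its name, has taken for a name from the list of things; names that differ only in an ending like _2 or _b are one class to them, and where a whole thing is asked for, a point or a joint stands for the part that bears it (a point fixed in the world has none). Each returns a list of dicts, best first, with "conf" (0 to 1); they miss things now and then, are a little off and sometimes report something else, mostly with a low value. They report only what shows in the picture. A call takes as long as a camera call. They do not tell look-alikes from the thing itself.
- spot_in(camera, query): "xy" ([column, row] in pixels, amid what is visible of it).
- silhouettes(camera, query): "region" (420x560 bool, what is visible of it) and "xy" ([column, row] in pixels, amid what is visible of it).
Readings, each from a call of its own:
- current_clock(): time.
- current_joint_pos(): joint angles.
- current_qvel(): joint speeds.
- current_joint_torque(): joint torques, N m.
- current_position(): TCP position.
- current_orientation(): TCP orientation.
- current_force(): force on the tool from outside, world axes, zero at the start.
- current_torque(): the same for the moment, N m.
- current_finger_gap(): finger opening in m.
- current_grip_force(): force on a finger pad.
Only numpy, scipy, OpenCV 4.12 (cv2) and the standard library are available. Lean on these libraries where they do the work, as an engineer would, in place of code of your own. Each camera call takes 0.05 s, during which the arm holds its last target. There are 200 camera calls.

### The job

Close the four white storage canisters so that they can go back in the pantry: put on each one the lid of its own shape and size, pushed home so that the plug is inside the mouth and the lid lies flat on the rim. Leave the canisters standing where they are, and do not disturb the jar and the saucepan.

Things in the scene. Friction and masses are not known exactly. Their poses are not given: they have to be found in the camera images.
- large_round_canister: Open white ceramic canister, round, 110 mm outer diameter, 80 mm high, mouth 94 mm across, walls and floor 8 mm thick, about 0.5 kg, standing loose on the table. Origin at the centre of its underside, z up.
- large_round_lid: Wooden lid lying right way up on the table, 0.12 kg. Round disc 110 mm across, plug 82 mm across. From below: plug 8 mm thick, plate 6 mm, then at the centre a dark round knob, 24 mm diameter, 28 mm tall. Origin: centre of the plug's underside, z up. Seated, the plate rests on the rim, origin 72 mm above the canister's; plug has 6 mm play all round.
- small_round_canister: Open white ceramic canister, round, 70 mm outer diameter, 70 mm high, mouth 54 mm across, walls and floor 8 mm thick, about 0.5 kg, standing loose on the table. Origin at the centre of its underside, z up.
- small_round_lid: Wooden lid lying right way up on the table, 0.12 kg. Round disc 70 mm across, plug 42 mm across. From below: plug 8 mm thick, plate 6 mm, then at the centre a dark round knob, 24 mm diameter, 28 mm tall. Origin: centre of the plug's underside, z up. Seated, the plate rests on the rim, origin 62 mm above the canister's; plug has 6 mm play all round.
- square_canister: Open white ceramic canister, square with 84 mm outer sides, 75 mm high, mouth 68 x 68 mm, walls and floor 8 mm thick, about 0.5 kg, standing loose on the table. Origin at the centre of its underside, z up.
- square_lid: Wooden lid lying right way up on the table, 0.12 kg. Square plate 84 x 84 mm, plug 56 x 56 mm. From below: plug 8 mm thick, plate 6 mm, then at the centre a dark bar grip 44 mm long (lid x), 18 mm wide (y), 28 mm tall. Origin: centre of the plug's underside, z up. Seated, the plate rests on the rim, origin 67 mm above the canister's; plug has 6 mm play all round.
- oblong_canister: Open white ceramic canister, oblong, 120 mm (its x) by 70 mm (its y) outside, 65 mm high, mouth 104 x 54 mm, walls and floor 8 mm thick, about 0.5 kg, standing loose on the table. Origin at the centre of its underside, z up.
- oblong_lid: Wooden lid lying right way up on the table, 0.12 kg. Oblong plate 120 mm (x) by 70 mm (y), plug 92 x 42 mm. From below: plug 8 mm thick, plate 6 mm, then at the centre a dark bar grip 44 mm long (lid x), 18 mm wide (y), 28 mm tall. Origin: centre of the plug's underside, z up. Seated, the plate rests on the rim, origin 57 mm above the canister's; plug has 6 mm play all round.
- jar: Bystander: closed amber glass jar with a white cap, 76 mm in diameter, 115 mm tall, on the far part of the table. Origin at the centre of its underside. Leave it alone.
- saucepan: Bystander: open steel saucepan, 130 mm in diameter, 75 mm tall, with a short black handle, on the far part of the table. Origin at the centre of its underside. Leave it alone.
Not all that is in view belongs to the job. What is shaped like the large_round_lid but green or turquoise is not meant.

How it is judged:
At the end, for the whole second after the job is handed in: Each lid sits on the canister of its own shape: centres within 10 mm horizontally, lid no more than 3 mm above (or 4 mm below) its seated height, lid and canister level within 0.06 rad and at rest (under 2 cm/s); jar and saucepan within 3 cm of where they began (horizontal distance between large_round_lid and large_round_canister below 0.01 m and z of large_round_lid in the frame of large_round_canister between 0.068 and 0.075 m and angle between each of large_round_lid, large_round_canister, small_round_lid, small_round_canister, square_lid, square_canister, oblong_lid, oblong_canister's own z axis and vertical below 0.06 rad and linear speed of each of large_round_lid, large_round_canister, small_round_lid, small_round_canister, square_lid, square_canister, oblong_lid, oblong_canister below 0.02 m/s and horizontal distance between small_round_lid and small_round_canister below 0.01 m and z of small_round_lid in the frame of small_round_canister between 0.058 and 0.065 m and horizontal distance between square_lid and square_canister below 0.01 m and z of square_lid in the frame of square_canister between 0.063 and 0.07 m and horizontal distance between oblong_lid and oblong_canister below 0.01 m and z of oblong_lid in the frame of oblong_canister between 0.053 and 0.06 m and distance of each of jar, saucepan from where it was at the start of the episode below 0.03 m); the robot touches nothing.
It fails at once if a canister is tipped over or shoved more than 5 cm ((distance of large_round_canister from where it was at the start of the episode above 0.05 m or angle between large_round_canister's own z axis and vertical above 0.5 rad) or (distance of small_round_canister from where it was at the start of the episode above 0.05 m or angle between small_round_canister's own z axis and vertical above 0.5 rad) or (distance of square_canister from where it was at the start of the episode above 0.05 m or angle between square_canister's own z axis and vertical above 0.5 rad) or (distance of oblong_canister from where it was at the start of the episode above 0.05 m or angle between oblong_canister's own z axis and vertical above 0.5 rad)).
It fails at once if the jar or the saucepan is disturbed (moved more than 3 cm) (distance of any of jar, saucepan from where it was at the start of the episode above 0.03 m).
It also fails if it takes over 99 s, if anything falls off the work surface, if the arm or the gripper's body presses on something with over 40 N, if the wrist force passes 120 N, or if a joint passes its speed limit or range.

## Working session

There is one attempt and no reset: what is moved stays moved. The work goes in short steps, each a Python script; the robot and the scene stay as the last script left them, time stands still between calls to the robot, and variables do not carry over. Pictures are saved under pics/ and viewed, at most 14 in all, crops included, and the job is handed in when it is done.

```bash
mkdir -p pics; ls; python3 - <<'E'
from bench import *
import cv2,numpy as np
for c in ["top","side"]:
    d=capture(c); cv2.imwrite(f"pics/{c}0.png",d["image"]); print(c,d["R"].round(3).tolist(),d["t"].round(3),d["intrinsics"].round(1).tolist())
    np.savez(f"{c}0.npz",**{k:d[k] for k in ("image","range_z","intrinsics","R","t")})
    for n in ["large_round_canister","small_round_canister","square_canister","oblong_canister","large_round_lid","small_round_lid","square_lid","oblong_lid","jar","saucepan"]:
        print(n,[(np.round(s["xy"]).tolist(),round(s["conf"],2),int(s["region"].sum())) for s in silhouettes(c,n)])
print(current_clock())
E
```

```text
pics
top [[0.024, -1.0, 0.004], [-0.995, -0.024, -0.092], [0.092, -0.002, -0.996]] [-0.071  0.524  1.509] [[480.5, 0.0, 285.5], [0.0, 480.5, 208.1], [0.0, 0.0, 1.0]]
large_round_canister [([246.0, 222.0], 0.86, 1022)]
small_round_canister [([134.0, 210.0], 0.56, 589)]
square_canister [([292.0, 176.0], 0.9, 804), ([305.0, 234.0], 0.31, 377)]
oblong_canister [([196.0, 241.0], 0.86, 1012)]
large_round_lid [([367.0, 306.0], 0.84, 959), ([424.0, 198.0], 0.8, 935), ([365.0, 254.0], 0.78, 890), ([304.0, 273.0], 0.69, 904)]
small_round_lid [([304.0, 232.0], 0.91, 384)]
square_lid [([205.0, 172.0], 0.68, 717)]
oblong_lid [([359.0, 189.0], 0.87, 785), ([246.0, 123.0], 0.35, 596)]
jar []
saucepan [([338.0, 134.0], 0.79, 1478)]
side [[0.997, -0.073, -0.018], [-0.067, -0.756, -0.651], [0.034, 0.65, -0.759]] [-0.525  0.039  1.259] [[434.7, 0.0, 287.2], [0.0, 434.7, 205.8], [0.0, 0.0, 1.0]]
large_round_canister [([269.0, 179.0], 0.93, 1400)]
small_round_canister [([274.0, 112.0], 0.78, 517)]
square_canister [([329.0, 217.0], 0.8, 1314)]
oblong_canister [([246.0, 148.0], 0.69, 1163)]
large_round_lid [([322.0, 377.0], 0.92, 2013), ([216.0, 247.0], 0.69, 1095), ([233.0, 309.0], 0.67, 1520), ([169.0, 315.0], 0.66, 1510), ([328.0, 215.0], 0.63, 1282)]
small_round_lid [([261.0, 242.0], 0.74, 428)]
square_lid [([320.0, 160.0], 0.64, 462)]
oblong_lid [([327.0, 293.0], 0.86, 1238)]
jar [([372.0, 168.0], 0.68, 984)]
saucepan [([388.0, 253.0], 0.97, 2579)]
1.1
```

```bash
python3 - <<'E'
import cv2
a=cv2.imread("pics/top0.png"); cv2.imwrite("pics/top0c.png",cv2.resize(a[80:350,90:460],(800,584),interpolation=cv2.INTER_CUBIC))
E
```

```text
(no output)
```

View pics/top0c.png

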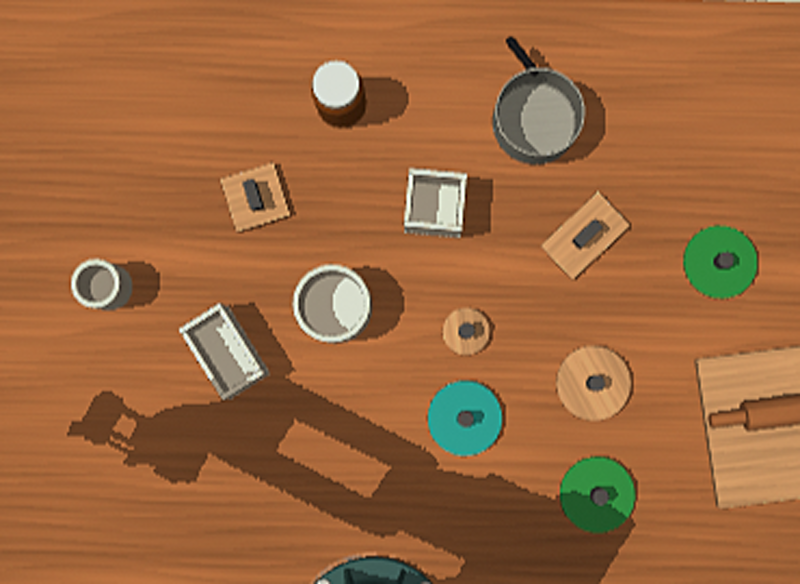

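View pics/side0.png

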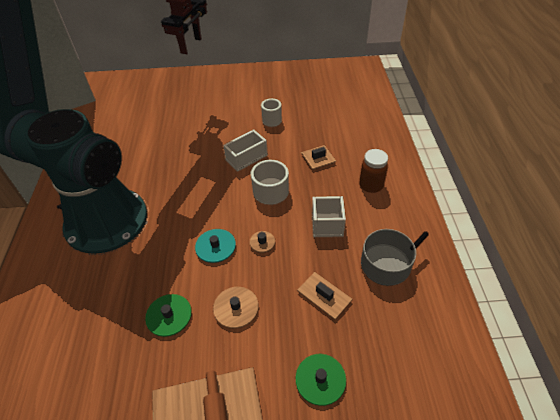

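Lids shaped like the large round one (top view pixels): green (367,306), green (424,198), teal (304,273), wooden (365,254). Only the wooden one at (365,254) fits the description. The same goes for the side view, where it is at (233,309). Next I'll fit poses from depth and confirm with a crop.

```bash
cat > loc.py <<'E'
import numpy as np,cv2
DIM={"large_round":(.110,.080),"small_round":(.070,.070),"square":(.084,.084,.075),"oblong":(.120,.070,.065)}
def cloud(d):
    h,w=d["range_z"].shape; v,u=np.mgrid[:h,:w]; z=d["range_z"]; K=d["intrinsics"]
    c=np.stack([(u-K[0,2])/K[0,0]*z,(v-K[1,2])/K[1,1]*z,z],-1)
    P=(c-d["t"])@d["R"]; P[z<=0]=np.nan; return P
def project(d,p):
    c=d["R"]@np.asarray(p)+d["t"]; q=d["intrinsics"]@c; return q[:2]/q[2]
def fit(P,xy,zlo,zhi,rad,rnd):
    m=(P[...,2]>zlo)&(P[...,2]<zhi)&(np.hypot(P[...,0]-xy[0],P[...,1]-xy[1])<rad)
    q=(P[m][:,:2]*1000).astype(np.float32)
    if rnd:
        c,r=cv2.minEnclosingCircle(q); size=(2*r,); yaw=0
    else:
        c,s,a=cv2.minAreaRect(q); yaw=np.radians(a); size=s
        if s[0]<s[1]: yaw+=np.pi/2; size=s[::-1]
    return np.array(c)/1000,yaw,size,np.median(P[m][:,2]),len(q)
E
python3 - <<'E'
import numpy as np,cv2
from loc import *
PX={"top":{"large_round":((246,222),(365,254)),"small_round":((134,210),(304,232)),"square":((292,176),(205,172)),"oblong":((196,241),(359,189))},
"side":{"large_round":((269,179),(233,309)),"small_round":((274,112),(261,242)),"square":((329,217),(320,160)),"oblong":((246,148),(327,293))}}
C={}
for cam in PX:
    d=dict(np.load(cam+"0.npz")); P=cloud(d)
    print(cam,"table z",np.nanmedian(P[340:400,150:200,2]) if cam=="top" else "")
    for n in DIM:
        h=DIM[n][-1]; rnd="round" in n
        for k,(u,v) in zip(("can","lid"),PX[cam][n]):
            xy=C.get((n,k)); 
            if xy is None: xy=np.nanmean(P[v-3:v+4,u-3:u+4].reshape(-1,3),0)[:2]
            for _ in range(3):
                R=max(DIM[n][:-1])*(.5 if rnd else .62 if n=="oblong" else .75)+.012
                f=fit(P,xy,*((h-.006,h+.01) if k=="can" else (.008,.02)),R,rnd); xy=f[0]
            C.setdefault((n,k),xy)
            s=f"{n} {k} {f[0].round(4)} r={np.hypot(*f[0]):.3f} yaw={f[1]:.3f} size={np.round(f[2],1)} z={f[3]:.4f} n={f[4]}"
            if k=="lid":
                g=fit(P,xy,.034,.05,.035,rnd); s+=f" | grip {g[0].round(4)} yaw={g[1]:.3f} {np.round(g[2],1)} z={g[3]:.4f}"
            print(s)
a=cv2.imread("pics/side0.png"); cv2.imwrite("pics/lidcrop.png",cv2.resize(a[210:350,140:340],None,fx=4,fy=4,interpolation=cv2.INTER_CUBIC))
E
```

```text
top table z 0.00028492401871923155
large_round can [0.4807 0.0721] r=0.486 yaw=0.000 size=[110.5] z=0.0799 n=269
large_round lid [ 0.3809 -0.319 ] r=0.497 yaw=0.000 size=[125.5] z=0.0140 n=828 | grip [ 0.3767 -0.3116] yaw=0.000 [23.3] z=0.0422
small_round can [0.5012 0.4105] r=0.648 yaw=0.000 size=[70.9] z=0.0700 n=179
small_round lid [ 0.4452 -0.1194] r=0.461 yaw=0.000 size=[78.8] z=0.0139 n=302 | grip [ 0.4484 -0.1226] yaw=0.000 [23.1] z=0.0417
square can [ 0.6334 -0.0719] r=0.637 yaw=3.075 size=[84.3 83.7] z=0.0744 n=251
square lid [0.6285 0.2051] r=0.661 yaw=1.764 size=[134.1 110.2] z=0.0142 n=551 | grip [0.6403 0.1965] yaw=0.351 [45.6 18.2] z=0.0424
oblong can [0.4095 0.2282] r=0.469 yaw=0.589 size=[120.6  71. ] z=0.0644 n=301
oblong lid [ 0.5863 -0.3109] r=0.664 yaw=0.961 size=[146.6 128.7] z=0.0138 n=668 | grip [ 0.5948 -0.2979] yaw=2.319 [44.3 17.9] z=0.0412
side table z 
large_round can [0.4801 0.0682] r=0.485 yaw=0.000 size=[114.3] z=0.0800 n=298
large_round lid [ 0.3775 -0.3156] r=0.492 yaw=0.000 size=[112.1] z=0.0150 n=1350 | grip [ 0.3781 -0.3155] yaw=0.000 [24.8] z=0.0430
small_round can [0.5035 0.4084] r=0.648 yaw=0.000 size=[79.2] z=0.0696 n=137
small_round lid [ 0.4512 -0.1264] r=0.469 yaw=0.000 size=[71.8] z=0.0151 n=342 | grip [ 0.4504 -0.127 ] yaw=0.000 [24.] z=0.0421
square can [ 0.6353 -0.0758] r=0.640 yaw=1.513 size=[89.7 84.4] z=0.0754 n=336
square lid [0.6447 0.1884] r=0.672 yaw=1.878 size=[105.9  87.6] z=0.0150 n=364 | grip [0.6428 0.1939] yaw=0.351 [44.2 21.5] z=0.0421
oblong can [0.4114 0.2241] r=0.468 yaw=0.574 size=[123.3  75. ] z=0.0645 n=296
oblong lid [ 0.5974 -0.3009] r=0.669 yaw=2.353 size=[120.   71.4] z=0.0152 n=1057 | grip [ 0.5969 -0.3016] yaw=2.350 [43.7 19.9] z=0.0420
```

View pics/lidcrop.png

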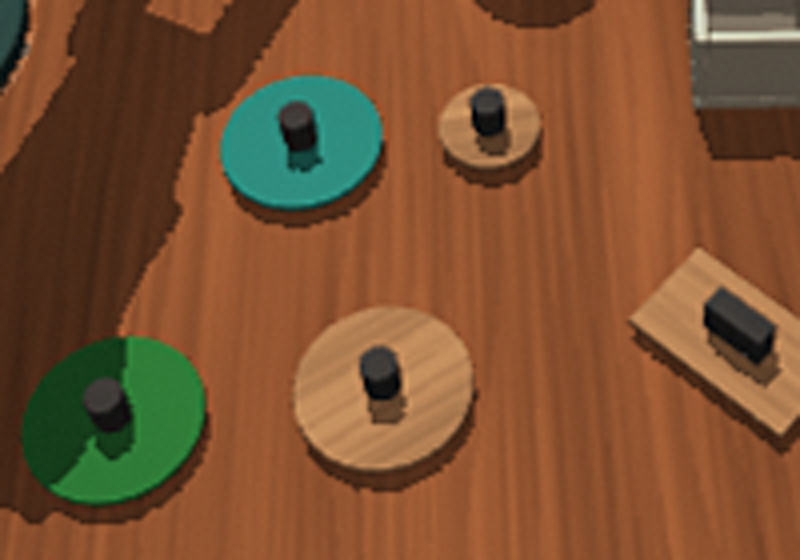

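The crop confirms it: the wooden disc at full-frame (233,309) is the large lid, and the green and teal discs are decoys. The two cameras differ by a constant offset of about (-2,+4) mm, so I'll use their mean. I'll start with the square lid.

```bash
cat > act.py <<'E'
from bench import *
from loc import *
from scipy.spatial.transform import Rotation as Ro
B=np.array([.001,-.0019])
T={ # lid xy, can xy (top view), lid yaw, turn, height
"square":((.6403,.1965),(.6334,-.0719),.351,-.414,.075),
"oblong":((.5948,-.2979),(.4095,.2282),2.335,.582-2.335,.065),
"large_round":((.3767,-.3116),(.4807,.0721),None,0,.080),
"small_round":((.4484,-.1226),(.5012,.4105),None,0,.070)}
Q=lambda a:(Ro.from_euler("z",a)*Ro.from_euler("x",np.pi)).as_quat()
p=lambda xy,z:[float(xy[0]),float(xy[1]),z]
def choose(l,c,yaw,turn):
    best=None
    yaws=np.arange(-np.pi,np.pi,.2) if yaw is None else [yaw+k*np.pi for k in (-2,-1,0,1)]
    turns=[turn] if yaw is None else [turn,turn+np.pi]
    for y in yaws:
        for t in turns:
            js=[inverse_kinematics(p(xy,z),Q(a)) for xy,a in ((l,y),(c,y+t)) for z in (.02,.2)]
            if any(j is None for j in js): continue
            s=max(abs(j[5]) for j in js)
            if best is None or s<best[0]: best=(s,y,t)
    print("choice",best); return best[1:]
def pick(n):
    l,c,yaw,turn,h=T[n]; l=np.add(l,B); c=np.add(c,B); y,t=choose(l,c,yaw,turn)
    move_gripper(.05); move_ptp(p(l,.17),Q(y)); servo_line(p(l,.045),rate=.2)
    hit=servo_line(p(l,.018),rate=.06,contact_N=8); print("hit",hit,current_position())
    move_gripper(0.); print("gap",current_finger_gap(),"grip",current_grip_force())
    servo_line(p(l,.20),rate=.2); print("gap",current_finger_gap())
    move_ptp(p(c,.20),Q(y+t)); servo_line(p(c,h+.035),rate=.15)
    return c,h
def seat(c,h):
    hit=servo_line(p(c,h+.007),rate=.03,contact_N=8); print("hit",hit,"z-expected",current_position()[2]-h-.010,current_force())
def release(c):
    move_gripper(.05); servo_line(p(c,.17),rate=.2)
def check(cam,n,tag=""):
    d=capture(cam); P=cloud(d); h=T[n][4]; c=np.array(T[n][1])+(B if 0 else 0)
    rnd="round" in n; R=max(DIM[n][:-1])*(.5 if rnd else .62)+.012
    f=fit(P,c,h-.005,h+.015,R,rnd); g=fit(P,c,h+.026,h+.05,.04,rnd)
    print(n,tag,"plate",f[0].round(4),round(f[1],3),np.round(f[2],1),"z",f[3].round(4),"want",h+.006,"grip",g[0].round(4),"z",g[3].round(4)); return d
E
cat > one.py <<'E'
import sys; from act import *
n=sys.argv[1]; print(current_clock()); c,h=pick(n); d=capture("top"); cv2.imwrite(f"pics/{n}_held.png",d["image"]); seat(c,h); release(c)
check("side",n); print(current_clock())
E
python3 one.py square
```

```text
1.1
choice (np.float64(1.4114207898961428), -5.932185307179586, -0.414)
hit False [0.6411006  0.19451192 0.01762211]
gap 0.0004204319246281389 grip 0.0
gap 0.00027265345927136956
hit False z-expected -0.0027993167345579297 [ 0.18684146  0.89784471 -0.30062463]
square  plate [ 0.6352 -0.0761] 1.52 [89.6 84.1] z 0.0752 want 0.081 grip [0. 0.] z nan
11.525
  return _methods._mean(a, axis=axis, dtype=dtype,
  ret = ret.dtype.type(ret / rcount)
```

The fingers closed on nothing. I'll look before doing anything else.

```bash
python3 - <<'E'
from act import *
d=capture("top"); P=cloud(d)
g=fit(P,(.64,.1965),.034,.05,.08,False); print(g)
print(current_position(),current_orientation(),current_joint_pos())
move_ptp([.641,.1946,.12],Q(.351)); print(current_position())
cv2.imwrite("pics/w1.png",capture("side")["image"][60:260,200:480].repeat(2,0).repeat(2,1))
E
```

```text
(array([0.64041217, 0.19650966]), np.float64(0.35133466391053164), (45.01530838012695, 18.344802856445312), np.float64(0.0428597016078435), 82)
[ 0.63294281 -0.07349123  0.16811628] [ 9.99502454e-01 -3.14974887e-02 -1.63118402e-03 -3.03881212e-04] [-2.23917066e-01  4.35795145e-01  1.45267773e+00 -2.87211127e-05
  1.25643817e+00  1.40989367e+00]
[0.64131468 0.19344923 0.11998769]
```

View pics/w1.png

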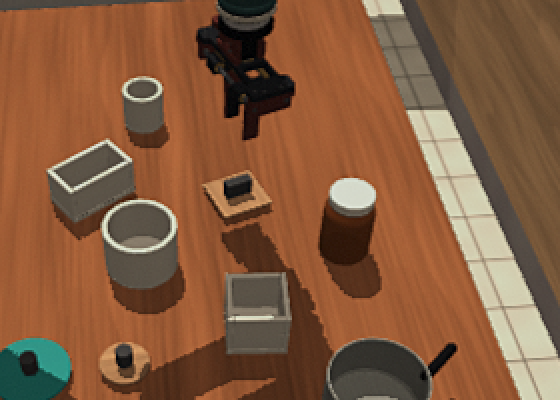

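```bash
python3 - <<'E'
from act import *
l=np.array([.6413,.1946])
print("gap",current_finger_gap()); 
print(servo_line(p(l,.018),Q(.351),rate=.15,contact_N=8),current_position(),current_orientation(),Q(.351))
d=capture("side"); a=d["image"]; print(project(d,current_position()),project(d,[.6425,.1945,.042]))
x=cv2.resize(a[90:190,260:400],None,fx=4,fy=4,interpolation=cv2.INTER_CUBIC)
b=capture("wrist")["image"]; cv2.imwrite("pics/w2.png",np.vstack([x,cv2.resize(b,(560,200))]) if 0 else x)
cv2.imwrite("pics/w3.png",b)
E
```

```text
gap 0.050809930527993596
False [0.64222276 0.19445584 0.0188225 ] [ 9.84682312e-01  1.74356594e-01  7.23426314e-04 -1.10485268e-05] [9.84639362e-01 1.74600479e-01 1.06911959e-17 6.02917721e-17]
[318.58931326 154.85183713] [318.86483028 149.55177336]
```

View pics/w2.png

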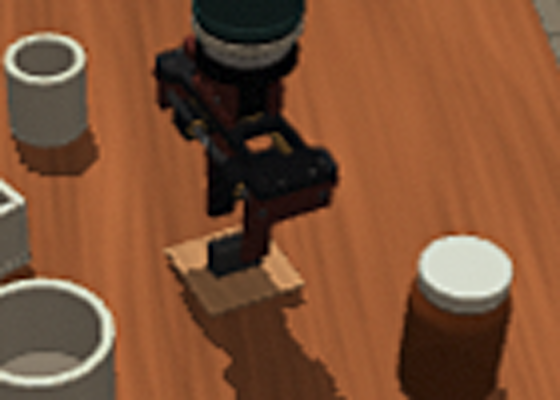

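View pics/w3.png

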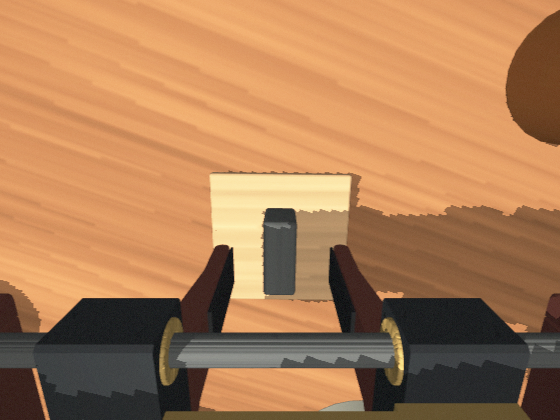

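Wrist view: the bar, at about (280,250), lies ahead of the finger pads, which end near (232,250) and (332,250), and the tips look higher than the plate. I'll measure the real tip offset.

```bash
python3 - <<'E'
from act import *
d=capture("wrist"); K=d["intrinsics"]; print(K[0,0],"cam pos",(-d["R"].T@d["t"]).round(3)); P=cloud(d); z=d["range_z"]
for uv in [(225,250),(228,262),(335,250),(340,262),(225,200),(280,213),(280,270),(340,230)]: print(uv,z[uv[1],uv[0]],P[uv[1],uv[0]].round(4))
print("tcp px in wrist",project(d,current_position()), d["R"].round(3).tolist())
for cam in("side","top"):
    d=capture(cam); P=cloud(d)
    m=(np.hypot(P[...,0]-.642,P[...,1]-.194)<.08)&(P[...,2]>.02)
    q=P[m]; q=q[q[:,2]<.12]; 
    hist=[(zz,len(s),s[:,:2].min(0).round(3),s[:,:2].max(0).round(3)) for zz in np.arange(.02,.12,.01) for s in [q[(q[:,2]>=zz)&(q[:,2]<zz+.01)]] if len(s)]
    for x in hist: print(cam,*x)
E
```

```text
340.5518887317972 cam pos [0.718 0.222 0.212]
(225, 250) 0.1695232 [0.643  0.2244 0.056 ]
(228, 262) 0.1594741 [0.6429 0.2211 0.0669]
(335, 250) 0.16798775 [0.6623 0.1734 0.0575]
(340, 262) 0.15634905 [0.662  0.1728 0.0698]
(225, 200) 0.20323136 [0.6549 0.2346 0.0163]
(280, 213) 0.19440706 [0.6618 0.2022 0.027 ]
(280, 270) 0.18785685 [0.6354 0.1925 0.0424]
(340, 230) 0.21074314 [0.6604 0.1621 0.0146]
tcp px in wrist [280.54877838 241.43501974] [[0.344, -0.939, 0.001], [-0.898, -0.329, 0.291], [-0.273, -0.101, -0.957]]
side 0.02 28 [0.596 0.175] [0.663 0.197]
side 0.03 20 [0.62  0.178] [0.645 0.194]
side 0.039999999999999994 43 [0.62  0.165] [0.655 0.224]
side 0.049999999999999996 30 [0.623 0.158] [0.664 0.223]
side 0.06 32 [0.622 0.156] [0.663 0.222]
side 0.06999999999999999 27 [0.622 0.154] [0.663 0.219]
side 0.07999999999999999 19 [0.622 0.155] [0.662 0.221]
side 0.09 12 [0.622 0.159] [0.643 0.223]
side 0.09999999999999999 11 [0.622 0.161] [0.643 0.227]
side 0.10999999999999999 6 [0.622 0.217] [0.638 0.223]
top 0.02 8 [0.604 0.155] [0.64  0.184]
top 0.03 1 [0.626 0.183] [0.626 0.183]
top 0.09999999999999999 1 [0.622 0.22 ] [0.622 0.22 ]
```

```bash
python3 - <<'E'
from act import *
t=np.array(current_position())
for cam in("side","wrist"):
    d=capture(cam); P=cloud(d); q=(P-t)@np.array([[np.cos(.351),np.sin(.351),0],[np.sin(.351),-np.cos(.351),0],[0,0,1]]).T
    for s in(-1,1):
        m=(s*q[...,1]>.014)&(s*q[...,1]<.045)&(abs(q[...,0])<.03)&(q[...,2]>.008)&(q[...,2]<.07)
        r=q[m]; r=r[np.argsort(r[:,2])]; print(cam,s,len(r),(r[:12]*1000).round(0).astype(int).tolist(),"x",(r[:,0].min()*1000).round(),(r[:,0].max()*1000).round())
E
```

```text
side -1 48 [[7, -26, 31], [-4, -26, 31], [9, -24, 32], [-6, -30, 33], [-2, -22, 33], [2, -25, 34], [-8, -24, 34], [-1, -25, 35], [-12, -24, 36], [9, -24, 36], [-5, -24, 37], [2, -25, 38]] x -12.0 10.0
side 1 61 [[1, 34, 32], [-11, 29, 32], [-9, 26, 33], [10, 36, 34], [-11, 36, 34], [3, 35, 36], [-10, 34, 36], [-3, 33, 37], [6, 37, 37], [-8, 36, 37], [-5, 38, 37], [-10, 26, 38]] x -12.0 12.0
wrist -1 1402 [[9, -25, 29], [-3, -25, 30], [9, -26, 30], [10, -28, 30], [9, -25, 30], [11, -31, 30], [11, -30, 31], [11, -30, 31], [-3, -25, 31], [11, -27, 31], [8, -25, 31], [-5, -25, 31]] x -11.0 12.0
wrist 1 1411 [[-3, 26, 30], [10, 31, 30], [-3, 25, 30], [10, 33, 30], [-6, 26, 30], [9, 25, 30], [-4, 25, 30], [-2, 25, 30], [11, 32, 30], [11, 29, 30], [7, 25, 31], [10, 26, 31]] x -11.0 12.0
```

Both cameras show the finger tips about 30 mm behind the reported TCP, with xy correct. The tool is therefore shorter than specified, so I'll command z 30 mm lower, keep the contact guard, and stop on an empty grip.

```bash
sed -i 's/^p=lambda.*/OFF=.030 # finger tips sit 30 mm behind the reported TCP\np=lambda xy,z:[float(xy[0]),float(xy[1]),z-OFF]/; s/z-expected",current_position()\[2\]-h-.010/z-expected",current_position()[2]+OFF-h-.010/; s/    servo_line(p(l,.20),rate=.2); print("gap",current_finger_gap())/    if current_finger_gap()<.01: raise SystemExit("empty grip")\n    servo_line(p(l,.22),rate=.2); print("gap",current_finger_gap())/; s/move_ptp(p(c,.20)/move_ptp(p(c,.22)/; s/for z in (.02,.2)/for z in (.018,.22)/' act.py
python3 - <<'E'
from bench import *
x=current_position(); servo_line([x[0],x[1],.15],rate=.2)
E
python3 one.py square
```

```text
14.675
choice (np.float64(1.4114207898961428), -5.932185307179586, -0.414)
hit False [ 0.64105352  0.19455017 -0.01237125]
gap 0.01781197648801523 grip 29.988604187965393
gap 0.017942731811886575
hit True z-expected 7.932422829728426e-05 [-0.65120686 -0.49806972  3.81236824]
square  plate [ 0.6352 -0.0753] 1.514 [90.6 84.4] z 0.0819 want 0.081 grip [ 0.6346 -0.0766] z 0.1096
22.3333
```

```bash
python3 - <<'E'
import cv2
from bench import *
cv2.imwrite("pics/s2.png",cv2.resize(capture("side")["image"][80:280,220:440],None,fx=3,fy=3))
E
```

```text
(no output)
```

View pics/s2.png

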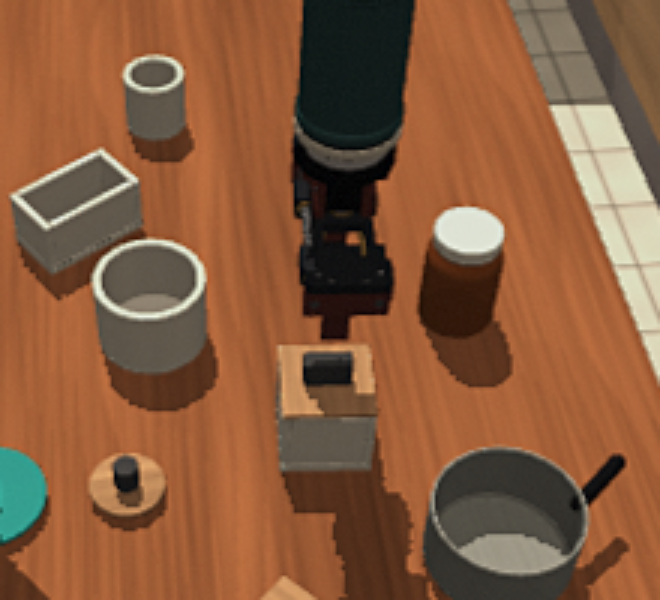

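The square lid is seated flat at crop (327,385), with its top at 0.082 m against 0.081 m expected. I'll do the rest, with a stop if any lid isn't seated.

```bash
sed -i '/^def release/i\    if current_position()[2]+OFF-h-.010>.003: raise SystemExit("not seated, still holding")' act.py
for n in oblong large_round small_round; do python3 one.py $n || break; done
```

```text
22.3833
choice (np.float64(1.3450981908404867), -3.9481853071795863, -1.7530000000000001)
hit False [ 0.59557671 -0.29967328 -0.01238448]
gap 0.01855128419452799 grip 29.963190257549286
gap 0.017869359082103974
hit True z-expected -2.366733571733913e-05 [-0.04138216  0.09503993  3.51300267]
oblong  plate [0.4118 0.223 ] 0.59 [122.8  74.6] z 0.0716 want 0.07100000000000001 grip [0.4114 0.2235] z 0.0992
33.4833
33.4833
choice (np.float64(0.5150872283196577), np.float64(1.0584073464102106), 0)
hit False [ 0.37748271 -0.31330552 -0.01230128]
gap 0.023422245025800165 grip 30.000472962856293
gap 0.023519375833770687
hit True z-expected -0.00022247370476838856 [-0.47940148 -0.88119441  3.58651398]
large_round  plate [0.4833 0.0674] 0 [114.8] z 0.0869 want 0.08600000000000001 grip [0.4821 0.0669] z 0.1139
43.0833
43.0833
choice (np.float64(0.5061625492155417), np.float64(1.6584073464102111), 0)
hit False [ 0.44912492 -0.1244371  -0.01229885]
gap 0.023467783505487578 grip 30.000381767749786
gap 0.02366598045856615
hit True z-expected -0.00010906846798564539 [0.9185247  0.58707434 2.7378299 ]
small_round  plate [0.5064 0.4048] 0 [76.6] z 0.0763 want 0.07600000000000001 grip [0.504  0.4069] z 0.1035
52.2583
```

All four report seated. I'll move the arm clear and check with the top camera.

```bash
python3 - <<'E'
from act import *
move_ptp([.45,-.25,.25],Q(1.0)); sleep(.5)
for n in T: d=check("top",n,f"can {T[n][1]}")
cv2.imwrite("pics/fin.png",cv2.resize(d["image"][80:350,90:460],(800,584),interpolation=cv2.INTER_CUBIC)); print(current_clock())
E
```

```text
square can (0.6334, -0.0719) plate [ 0.6336 -0.0719] 3.076 [85.  83.6] z 0.0815 want 0.081 grip [ 0.6329 -0.0719] z 0.1089
oblong can (0.4095, 0.2282) plate [0.4099 0.2275] 0.583 [121.   71.2] z 0.0716 want 0.07100000000000001 grip [0.4099 0.2276] z 0.0994
large_round can (0.4807, 0.0721) plate [0.4808 0.0718] 0 [110.4] z 0.0863 want 0.08600000000000001 grip [0.4805 0.0717] z 0.1138
small_round can (0.5012, 0.4105) plate [0.5015 0.41  ] 0 [70.6] z 0.0766 want 0.07600000000000001 grip [0.5023 0.4091] z 0.104
55.3417
```

View pics/fin.png

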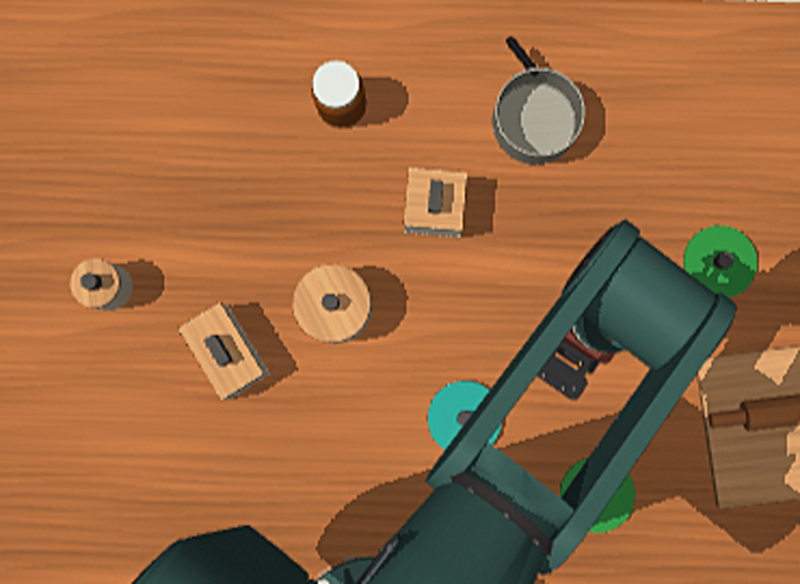

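The picture shows all four lids flat on their own canisters, at crop (436,200), (222,350), (332,303) and (97,284). The jar (337,90) and saucepan (540,115) have not moved. Handing in.

```bash
python3 -c "
from bench import *
print(close_job())"
```

```text
the job is handed in; nothing more can be done
None
```

All four lids are on their own canisters, measured within about 1 mm of seated height and 2 mm of centre, the jar and saucepan look unmoved in the final top view, and the job was handed in at about 55 s; no verdict came back.

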